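Pack up the fruit inspection kit

ROBOT

A 6-joint arm with a two-finger parallel gripper is mounted at the origin on the work surface. World frame = base frame: x ahead of the robot, y to its left, z up, the work surface at z = 0. Lengths are in mm, angles in rad, forces in N, time in s.
With the tool pointing down it reaches from about 300 to 850 mm from the base axis. Payload 5.4 kg.
Tool frame: the origin (TCP) lies at the very end of the fingers, on their centre line; the grasp point (between the pads) lies 19 mm behind it (arm.pinch_z is the distance from the TCP to the grasp point, in mm); z points along the fingers, y is the line along which they close (so a half turn about z gives the same grasp; the last joint's range is limited). The gripper opens to 85 mm and grips with 20 to 120 N. Pads are 22 mm wide; open, the fingers measure 114 mm over their backs; the gripper's body (76 mm by 85 mm) begins 54 mm behind the grasp point. The pads swing forward as they close: fully open they stand 13 mm farther back than shut.
Start: joints at [-1.481, 0.158, 1.597, -0, 1.386, -0.21], TCP at [169.791, -549.343, 231.299] pointing down, gripper open.
Joint ranges: [-2.91, 2.91], [-0.94, 2.29], [0.18, 2.7], [-1.29, 4.43], [0.17, 2.64], [-3, 3]. Speed limits (rad/s): [2.57, 2.57, 3.14, 3.14, 3.14, 3.14].

INTERFACE

Orientations are given as a 3x3 rotation matrix whose columns are the frame's x, y, z axes.
In Python, from station import arm gives the robot as it stands.
- The arm moves only by the tool play_rows, never from a script. Its argument "series" is text: rows parted by semicolons, each of 4 numbers parted by spaces: the shift along the world's x, y, z in m, then the turn about the world's z in degrees. In form: x y z yaw; .... A call has 1 to 12 rows; each row is the pose to reach, as a shift and turn from the pose commanded when the call began; what a row does not reach only later rows make up. A row lasts 1/8 s, in which the tool goes at most 62.5 mm and 10.7 degrees, less where a joint would pass 70% of its speed; a pose out of reach is approached as far as the arm can. A call with a gripper value outside its range is refused whole. "claw" is the gripper's target within -1 to 1 (fully open at 1, half-way at 0, shut at -1), set as the call begins (left out, the last holds). The fingers move at their own pace and stop on an object; "grip_force" is the grip in N (left out, the last holds). Time passes only in rows, so rows that repeat a pose let the fingers close. It gives the time, the measured TCP pose, the force, the opening and the grip force at its end, in the units of the state.
- arm.get_obs(): the state, without advancing time (a new reading comes with each control period).
- arm.camera(name): name is "scene" or "top" or "wrist"; returns the picture (480x640x3 uint8, red, green, blue); there is no depth.
- arm.camera_info(name): a dict with "K" (3x3 intrinsics, pixels), "view" (4x4, takes a point from world to camera coordinates); the wrist camera has in their place "hand_eye" (4x4, takes a point from camera to tool coordinates, whose origin is the TCP and whose axes are the flange's). Camera axes: x right, y down, z forward; pixel columns grow to the right and rows downward; lengths in mm; the calibration is good to about 2 mm. A picture is of the moment at which its call begins: read the wrist's pose just before it. camera_info takes no time and is no camera call.
- arm.finish_job(): hands the job in; it is judged then, once.
Trained networks look in the newest picture that a camera, given by its name, has taken for a name from the list of things; names that differ only in an ending like _2 or _b are one class to them, and where a whole thing is asked for, a point or a joint stands for the part that bears it (a point fixed in the world has none). Each returns a list of dicts, best first, with "conf" (0 to 1); they miss things now and then, are a little off and sometimes report something else, mostly with a low value. They report only what shows in the picture. A call takes as long as a camera call.
- arm.trace(camera, target): "mask" (480x640 bool, what is visible of it) and "rect" ([left, top, right, bottom] in pixels, round what is visible of it).
- arm.place_of(camera, target): "point" ([row, column] in pixels: a listed point, or the origin of a listed thing).
The state is a dict: "t": time; "joint_positions": joint angles; "dq": joint speeds; "tau": joint torques, N m; "tcp_pos": TCP position; "tcp_rot": TCP orientation; "force": force on the tool from outside, world axes, zero at the start; "ft_torque": the same for the moment, N m; "grip_width": finger opening in mm; "finger_force": force on a finger pad.
Only numpy, scipy, OpenCV 4.12 (cv2) and the standard library are available. Lean on these libraries where they do the work, as an engineer would, in place of code of your own. Each camera call takes 0.05 s, during which the arm holds its last target. There are 200 camera calls.

TASK

Pack up the inspection kit: take every mangosteen out of the instrument case and put it in the small red basket, and lay each of the loose instruments flat along a slot of its own in the case, so that nothing stands above the rim. Only then close the lid fully, and after that swing the latch bar down until it rests in its catch. Leave the glove box, calculator and water bottle alone.

Things in the scene. Friction and masses are not known exactly. Their poses are not given: they have to be found in the camera images.
- case: Open grey plastic instrument case, fixed. Outside 240 mm (its x) by 192 mm (its y); origin at the centre of its underside, z up, rim at z = 46 mm. Walls 6 mm, inner floor at z = 6 mm. The lid is hinged along the rim of the -y wall; the latch is outside the +y wall.
- case_floor (a point): Centre of the case's inner floor (228 x 180 mm), axes as the case. Three rubber ribs along y (12 mm wide, 8 mm high, at x = -60, 0, +60 mm) divide it into four slots 48 mm wide and 180 mm long, centred at x = -90, -30, +30, +90 mm
- lid (a joint): Lid angle, rad: 0 = shut flat on the rim, grows as it opens (1.7 to 1.95, leaning back away from the case, at the start; stop at 2.0). Plain plate 240 x 192 x 10 mm; hinge line at case y = -96, z = 46 mm, along case x. The hinge is stiff: the lid stays where it is left; 2 to 4 N at its free edge swings it
- lid_edge (a point): Middle of the lid's free edge on its outer (upper when shut) face: 192 mm from the hinge line, 10 mm above the underside. Shut: case (0, 96, 56) mm. A steel catch lug (25 mm wide, at case x = 5 to 31 mm, 8 mm thick, with a 16 mm high cheek at its end) sticks out 35 mm beyond this edge.
- latch (a joint): Latch angle, rad: 0 = closed, bar level in the catch lug of the shut lid, pointing to case +x; grows as its free end rises (0.9 to 1.35 at the start; stop 1.5). Pivot at case (-60, 112, 60) mm, axis along case y. Steel bar 105 mm long, 12 mm high, case y = 108 to 116 mm. Friction holds it where it is left; 1 to 2 N at the knob moves it. Open, it reaches 175 mm above the desk
- latch_knob (a point): Centre of the black knob at the latch bar's free end, 105 mm from the pivot: a cylinder of 18 mm diameter, 20 mm long, lying along the case's y (case y = 104 to 124 mm). Closed: case (45, 114, 60) mm.
- magnifier: Hand magnifier, 140 mm long: black handle 96 x 24 x 27 mm tall (x = -70 to +26 mm) and a steel-rimmed lens 44 mm across, 14 mm thick, centred at x = +48 mm; origin at the middle of its length, width and height; x runs along its length. It lies on the desk with its origin 13.5 mm above it. May be absent.
- torch: Aluminium pocket torch, 140 mm long: round barrel 24 mm diameter with a square head (27 x 27 mm, x = +36 to +70 mm) and a square black tail cap (27 x 27 mm, x = -70 to -50 mm); origin at the middle of its length, width and height; x runs along its length. It lies on the desk with its origin 13.5 mm above it. May be absent.
- refractometer: Hand refractometer, 150 mm long: round dark barrel 23 mm diameter, square rubber eyepiece (27 x 27 mm, x = -75 to -45 mm) and square metal prism box (27 x 27 mm, x = +22 to +68 mm); origin at the middle of its length, width and height; x runs along its length. It lies on the desk with its origin 13.5 mm above it. May be absent.
- thermometer: Probe thermometer, 135 mm long: white body 90 x 27 x 27 mm (x = -65 to +25 mm) with a steel probe 12 mm diameter out to x = +70 mm; origin at the middle of its length, width and height; x runs along its length. It lies on the desk with its origin 13.5 mm above it. May be absent.
- fruit1: Mangosteen, dark purple, 54 mm across and 50 mm tall with a small green crown; origin at its centre. Stands in a middle slot of the case at the start, reaching above the rim. May be absent.
- fruit2: Another mangosteen, the same as fruit1, standing in the other middle slot. May be absent.
- basket: Small red slatted plastic basket, open on top, does not move: 170 mm (its x) by 200 mm (its y), 65 mm high, walls and floor 5 mm; origin at the centre of its underside.
- glove_box: Bystander: cardboard glove box 120 x 220 x 75 mm; origin under its centre. Leave alone.
- calculator: Bystander: desk calculator 140 x 80 x 16 mm; origin under its centre. Leave alone.
- water_bottle: Bystander: water bottle, 60 mm diameter, 160 mm tall; origin under its centre. Leave alone.

How it is judged:
By the outcome, as a careful person would: the job done as asked, in the order asked, and still so for the second after the job is handed in, with the robot touching nothing.
Of magnifier, torch, refractometer, thermometer only 3 to 4 are there at a start; the rules pass over those that are not, and their reading is None.
Of fruit1, fruit2 only 1 to 2 are there at a start; the rules pass over those that are not, and their reading is None.
At some moment in a run one of magnifier, torch, refractometer, thermometer, fruit1, fruit2 may be knocked a few centimetres aside while the robot is not near it.
Once in a run the grip may slacken for a moment while it holds something.
It also fails if it takes over 210 s, if anything falls off the work surface, if the arm or the gripper's body presses on something with over 40 N, if the wrist force passes 120 N, or if a joint passes its speed limit or range.

## Working session

There is one attempt and no reset: what is moved stays moved. The work goes in short steps, Python scripts to look and compute and a tool call to move; the robot and the scene stay as the last step left them, time stands still between calls to the robot, and variables do not carry over. Pictures are saved under pics/ and viewed, at most 14 in all, crops included, and the job is handed in when it is done.

Besides the shell and the picture viewer there is one more tool, called after ">>>" as name(argument=value, ...) on one line, values as JSON. play_rows: Moves the arm, as the interface text tells. Its arguments: {"type":"object","properties":{"series":{"type":"string"},"claw":{"type":"number"},"grip_force":{"type":"number"}},"required":["series"]}

```bash
mkdir -p pics; ls; cat > h.py <<'E'
import numpy as np, cv2
from station import arm
def snap(cam,fn=None):
    o=arm.get_obs(); im=arm.camera(cam)
    if fn: cv2.imwrite('pics/'+fn,im[:,:,::-1])
    return im,o
def cam_pose(cam,o=None):
    i=arm.camera_info(cam); K=np.array(i['K'])
    if cam=='wrist':
        T=np.eye(4); T[:3,:3]=np.array(o['tcp_rot']); T[:3,3]=o['tcp_pos']
        M=T@np.array(i['hand_eye'])
    else: M=np.linalg.inv(np.array(i['view']))
    return K,M
def ray(cam,rc,o=None):
    K,M=cam_pose(cam,o); d=np.linalg.inv(K)@[rc[1],rc[0],1]
    d=M[:3,:3]@d; return M[:3,3],d/np.linalg.norm(d)
def atz(cam,rc,z,o=None):
    c,d=ray(cam,rc,o); return c+d*(z-c[2])/d[2]
def tri(rays):
    A=sum(np.eye(3)-np.outer(d,d) for c,d in rays); b=sum((np.eye(3)-np.outer(d,d))@c for c,d in rays)
    p=np.linalg.solve(A,b); r=[np.linalg.norm((np.eye(3)-np.outer(d,d))@(p-c)) for c,d in rays]
    return p,max(r)
def proj(cam,p,o=None):
    K,M=cam_pose(cam,o); q=np.linalg.inv(M)@np.append(p,1); u=K@q[:3]; return u[:2]/u[2]
E
python3 - <<'E'
from h import *
np.set_printoptions(precision=1,suppress=True)
for c in ('scene','top'): snap(c,c+'0.png'); print(c,cam_pose(c)[1][:3,3])
names='case_floor lid_edge latch_knob magnifier torch refractometer thermometer fruit1 basket glove_box calculator water_bottle case'.split()
for n in names:
    r={}
    for c in ('scene','top'):
        r[c]=arm.place_of(c,n)
        print(n,c,[(np.round(x['point']),round(x['conf'],2)) for x in r[c][:3]])
    if r['scene'] and r['top']:
        p,e=tri([ray(c,r[c][0]['point']) for c in r]); print('   ',p,e)
print(arm.pinch_z,arm.camera_info('wrist'))
E
```

```text
pics
scene [1664.   591.8 1065.1]
top [ 153.    14.3 1647.9]
case_floor scene [(array([250., 250.]), 0.79)]
case_floor top [(array([214., 394.]), 0.8), (array([243., 120.]), 0.55)]
    [ 536.1 -194.9    4.9] 0.6527442259427712
lid_edge scene [(array([176., 192.]), 0.7)]
lid_edge top [(array([181., 463.]), 0.78)]
    [ 569.1 -341.8  230.5] 3.5096184907321883
latch_knob scene [(array([207., 288.]), 0.62)]
latch_knob top [(array([216., 361.]), 0.51)]
    [492.1 -88.3 158.8] 1.5434854706381342
magnifier scene [(array([269., 346.]), 0.81)]
magnifier top [(array([230., 298.]), 0.88)]
    [484.7  85.5  -1. ] 1.6368042599760564
torch scene [(array([240., 265.]), 0.74), (array([273., 386.]), 0.58)]
torch top [(array([233., 261.]), 0.72)]
    [533.7  46.6 131. ] 159.1777760988744
refractometer scene [(array([299., 331.]), 0.86), (array([321., 545.]), 0.52)]
refractometer top [(array([183., 296.]), 0.9)]
    [622.2  99.6   9.1] 3.771730989645902
thermometer scene [(array([310., 367.]), 0.68), (array([246., 229.]), 0.45), (array([252., 249.]), 0.16)]
thermometer top [(array([180., 258.]), 0.54)]
[... 631 characters left out ...]
, 0.57), (array([196., 402.]), 0.32)]
    [430.6 610.2 -16. ] 0.42022031921629555
water_bottle scene [(array([195., 177.]), 0.62), (array([253., 234.]), 0.32)]
water_bottle top [(array([262., 522.]), 0.69), (array([180., 259.]), 0.19)]
    [ 396.8 -559.6    8.3] 2.651139823958623
case scene [(array([254., 253.]), 0.71)]
case top [(array([214., 394.]), 0.93)]
    [ 534.2 -191.6   -8.8] 4.172636798245056
18.700000000000003 {'K': array([[372. ,   0. , 321.3],
       [  0. , 372. , 239.2],
       [  0. ,   0. ,   1. ]]), 'hand_eye': array([[  -0. ,   -1. ,   -0.3,   76.2],
       [   1. ,   -0. ,   -0. ,    0.1],
       [  -0. ,   -0.3,    1. , -142.4],
       [   0. ,    0. ,    0. ,    1. ]])}
```

View pics/top0.png

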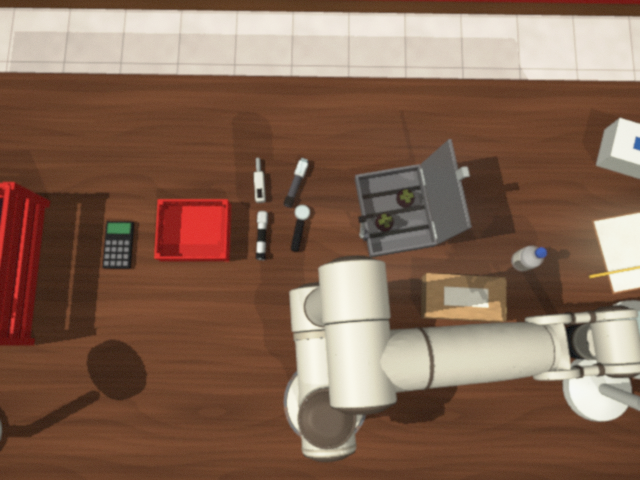

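View pics/scene0.png

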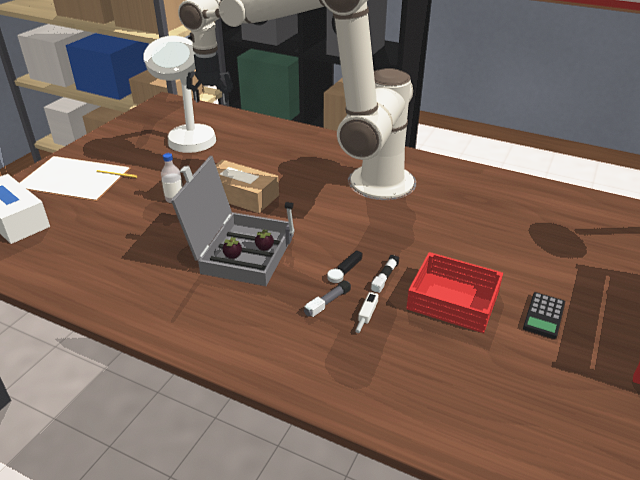

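>>> play_rows(series="0 0 0.06 0; 0 0 0.12 0; 0.03 0.03 0.17 0; 0.07 0.07 0.17 0; 0.11 0.12 0.17 0; 0.15 0.17 0.17 0; 0.19 0.21 0.17 0; 0.23 0.26 0.17 0; 0.27 0.31 0.17 0; 0.31 0.35 0.17 0; 0.33 0.37 0.17 0; 0.33 0.37 0.17 0", claw=1)

```text
t: 2.9
tcp_pos: [500.6, -177.9, 401.1]
tcp_rot: [[0.954, 0.299, -0.0], [0.299, -0.954, 0.0], [-0.0, -0.0, -1.0]]
force: [-1.1, -0.2, 0.3]
grip_width: 85.3
finger_force: 0.0
```

```bash
cat > look.py <<'E'
from h import *
import sys
np.set_printoptions(precision=1,suppress=True)
im,o=snap('wrist','w1.png'); print(o['tcp_pos'],o['tcp_rot'],o['grip_width'],o['t'])
top=arm.camera('top'); arm.camera('scene')
for n in ['case_floor','fruit1','latch_knob','lid_edge','case']:
    for c in ('wrist','top','scene'):
        print(n,c,[(np.round(x['point']),round(x['conf'],2)) for x in arm.place_of(c,n)[:3]])
t=arm.trace('wrist','case')
print([ (x['rect'],x['conf']) for x in t])
E
python3 look.py
```

```text
[ 500.6 -177.9  401.1] [[ 1.   0.3 -0. ]
 [ 0.3 -1.   0. ]
 [-0.  -0.  -1. ]] 85.33045665670404 2.9
case_floor wrist [(array([151., 344.]), 0.62)]
case_floor top [(array([215., 395.]), 0.93)]
case_floor scene [(array([252., 247.]), 0.86), (array([265., 347.]), 0.45)]
fruit1 wrist [(array([137., 370.]), 0.7), (array([174., 309.]), 0.55)]
fruit1 top [(array([200., 406.]), 0.6)]
fruit1 scene [(array([251., 232.]), 0.72), (array([244., 261.]), 0.63), (array([320., 541.]), 0.17)]
latch_knob wrist [(array([189., 234.]), 0.87)]
latch_knob top []
latch_knob scene [(array([207., 287.]), 0.48)]
lid_edge wrist [(array([198., 526.]), 0.61), (array([305., 527.]), 0.34)]
lid_edge top [(array([181., 461.]), 0.87)]
lid_edge scene [(array([179., 189.]), 0.58), (array([311., 366.]), 0.58)]
case wrist [(array([152., 341.]), 0.73), (array([197., 525.]), 0.26)]
case top [(array([212., 395.]), 0.63), (array([244., 120.]), 0.44), (array([226., 299.]), 0.2)]
case scene [(array([253., 254.]), 0.95), (array([268., 344.]), 0.69)]
[([222.5, 36.3, 578.8, 319.7], 0.76)]
```

View pics/w1.png

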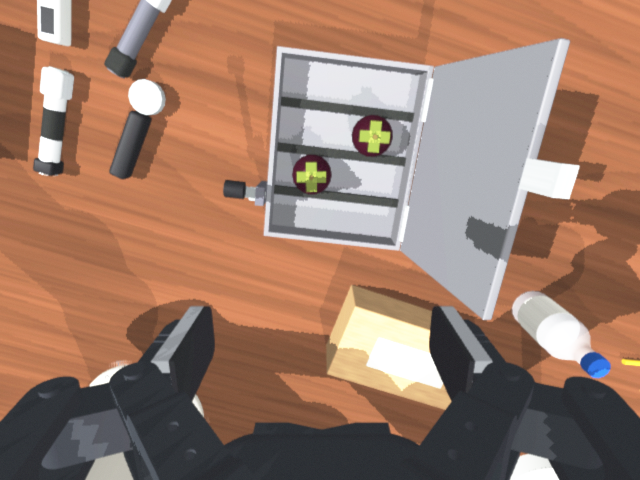

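```bash
cat >> look.py <<'E'
E
python3 - <<'E'
from h import *
np.set_printoptions(precision=1,suppress=True)
o=arm.get_obs()
C=[atz('wrist',rc,46,o)[:2] for rc in [(47,278),(235,265),(67,432),(245,401)]]
print(C); C=np.array(C)
print('ctr',C.mean(0),'lens',np.linalg.norm(C[0]-C[1]),np.linalg.norm(C[2]-C[3]),np.linalg.norm(C[0]-C[2]),np.linalg.norm(C[1]-C[3]))
for a,b in((0,1),(2,3)): d=C[a]-C[b];print('yaw',np.degrees(np.arctan2(d[1],d[0])))
for a,b in((0,2),(1,3)): d=C[a]-C[b];print('yaw',np.degrees(np.arctan2(-d[0],d[1])))
R=lambda c,rc:ray(c,rc,o)
print('floor',tri([R('wrist',(151,344)),R('top',(215,395)),R('scene',(252,247))]), atz('wrist',(151,344),6,o))
print('fA',tri([R('wrist',(137,370)),R('top',(199,404)),R('scene',(251,232))]), 'fB',tri([R('wrist',(174,309)),R('top',(224,383)),R('scene',(244,261))]))
print('knob',tri([R('wrist',(189,234)),R('top',(216,361)),R('scene',(207,287))]))
print('lid',tri([R('wrist',(198,526)),R('top',(181,462)),R('scene',(178,190))]))
E
```

```text
[array([639.9, -81.7]), array([ 405.6, -126.1]), array([ 674. , -267.6]), array([ 447.8, -313. ])]
ctr [ 541.8 -197.1] lens 238.42604547655537 230.7891879229323 189.07356312514557 191.61681962427275
yaw 10.737786232733221
yaw 11.34216631265038
yaw 10.404966169375879
yaw 12.697120595715239
floor (array([ 539.2, -200.7,   -3.9]), np.float64(5.643171836410677)) [ 544.9 -199.1    6. ]
fA (array([ 575.9, -225.3,   19.7]), np.float64(2.617078625655561)) fB (array([ 503.8, -165.2,   15.6]), np.float64(9.554772090506672))
knob (array([488.7, -89.8, 159.6]), np.float64(5.900076873850542))
lid (array([ 569.7, -344. ,  225.5]), np.float64(4.870666987823342))
```

```bash
cat >> h.py <<'E'
O=np.array([541,-197.]); th=np.radians(11.2); E2=np.array([[np.cos(th),-np.sin(th)],[np.sin(th),np.cos(th)]])
tocase=lambda p:E2.T@(np.array(p)[:2]-O)
toworld=lambda q:O+E2@np.array(q)
E
python3 - <<'E'
from h import *
np.set_printoptions(precision=1,suppress=True)
o=arm.get_obs()
for rc,z in [((137,370),31),((135,375),56),((174,309),31),((178,312),56)]:
    p=atz('wrist',rc,z,o); print(p,tocase(p))
for c,rcs in (('top',[(199,404),(224,383)]),('scene',[(251,232),(243.5,261)])):
    for rc in rcs: p=atz(c,rc,31); print(c,p,tocase(p))
print(toworld([30,0]))
E
```

```text
[ 573.6 -224.5   31. ] [ 26.7 -33.3]
[ 577.8 -226.4   56. ] [ 30.3 -36. ]
[ 502.9 -160.9   31. ] [-30.4  42.9]
[ 502.5 -165.9   56. ] [-31.7  38. ]
top [ 573.8 -221.2   31. ] [ 27.5 -30.1]
top [ 498.3 -159.5   31. ] [-34.6  45.1]
scene [ 588.9 -218.2   31. ] [ 42.9 -30.1]
scene [ 523.2 -163.6   31. ] [-11.   36.2]
[ 570.4 -191.2]
```

>>> play_rows(series="0.002 0.014 0 -10.6; 0.002 0.014 -0.03 -21.2; 0.002 0.014 -0.06 -31.8; 0.002 0.014 -0.1 -42.4; 0.002 0.014 -0.14 -53; 0.002 0.014 -0.18 -63.6; 0.002 0.014 -0.18 -74; 0.002 0.014 -0.18 -82; 0.002 0.014 -0.18 -82")

```text
t: 4.97
tcp_pos: [501.8, -165.3, 221.3]
tcp_rot: [[0.427, -0.904, -0.0], [-0.904, -0.427, -0.0], [0.0, 0.0, -1.0]]
force: [-0.3, 0.1, 0.2]
grip_width: 85.4
finger_force: 0.0
```

```bash
python3 - <<'E'
from h import *
np.set_printoptions(precision=1,suppress=True)
im,o=snap('wrist','w2.png')
print(o['tcp_pos'],o['joint_positions'])
for x in arm.place_of('wrist','fruit1'):
  p=atz('wrist',x['point'],31,o); print(x['point'],x['conf'],p,tocase(p))
E
```

```text
[ 501.8 -165.3  221.3] [-0.5  0.   1.7 -0.   1.4  2.2]
[210.6, 315.3] 0.9 [ 506.2 -162.9   31. ] [-27.5  40.2]
[111.9, 267.5] 0.65 [ 578.9 -223.2   31. ] [ 32.  -33.1]
[370.1, 123.3] 0.54 [616.8  79.2  31. ] [128.  256.3]
```

View pics/w2.png

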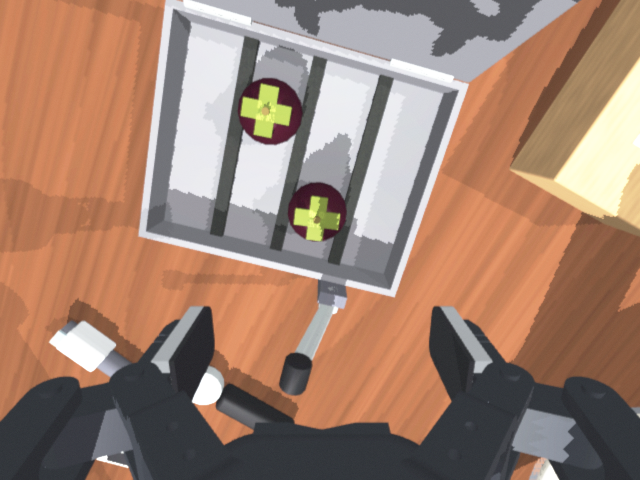

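>>> play_rows(series="0.003 0.001 -0.05 0; 0.003 0.001 -0.1 0; 0.003 0.001 -0.14 0; 0.003 0.001 -0.17 0; 0.003 0.001 -0.195 0; 0.003 0.001 -0.21 0; 0.003 0.001 -0.21 0; 0.003 0.001 -0.21 0")

```text
t: 6.08
tcp_pos: [505.7, -164.9, 12.4]
tcp_rot: [[0.426, -0.905, 0.002], [-0.905, -0.426, -0.001], [0.002, -0.001, -1.0]]
force: [-0.5, -0.7, 0.6]
grip_width: 85.7
finger_force: 0.0
```

>>> play_rows(series="0 0 0 0; 0 0 0 0; 0 0 0 0; 0 0 0 0; 0 0 0 0; 0 0 0 0; 0 0 0 0; 0 0 0.01 0; 0 0 0.03 0; 0 0 0.06 0", claw=-1, grip_force=50)

```text
t: 7.32
tcp_pos: [504.0, -163.9, 71.5]
tcp_rot: [[0.425, -0.905, -0.002], [-0.905, -0.425, 0.001], [-0.002, 0.001, -1.0]]
force: [0.4, 0.1, -1.2]
grip_width: 51.9
finger_force: 52.5
```

>>> play_rows(series="0 0 0.06 0; 0 0 0.12 0; 0 0 0.17 0; 0 0.06 0.17 10; 0 0.12 0.17 20; -0.01 0.18 0.17 30; -0.01 0.24 0.17 40; -0.02 0.3 0.17 50; -0.025 0.36 0.17 60; -0.025 0.42 0.17 70; -0.025 0.48 0.17 80; -0.025 0.5 0.17 90")

```text
t: 8.82
tcp_pos: [478.7, 338.7, 241.5]
tcp_rot: [[0.901, 0.434, -0.0], [0.434, -0.901, 0.001], [0.0, -0.001, -1.0]]
force: [-0.4, -1.2, -0.9]
grip_width: 52.0
finger_force: 52.7
```

>>> play_rows(series="0 0 0 0; 0 0 -0.05 0; 0 0 -0.1 0; 0 0 -0.15 0; 0 0 -0.185 0; 0 0 -0.205 0; 0 0 -0.205 0; 0 0 -0.205 0")

```text
t: 9.82
tcp_pos: [481.3, 336.0, 38.3]
tcp_rot: [[0.905, 0.425, 0.003], [0.425, -0.905, 0.001], [0.003, 0.0, -1.0]]
force: [0.1, -0.2, -0.4]
grip_width: 52.2
finger_force: 52.7
```

>>> play_rows(series="0 0.01 -0.02 0; 0 0.01 -0.022 0; 0 0.01 -0.022 0")

```text
t: 10.2
tcp_pos: [480.7, 346.0, 15.7]
tcp_rot: [[0.905, 0.426, 0.002], [0.426, -0.905, 0.001], [0.002, 0.0, -1.0]]
force: [-0.3, 0.9, -0.2]
grip_width: 51.7
finger_force: 52.8
```

>>> play_rows(series="0 0 0 0; 0 0 0 0; 0 0 0 0; 0 0 0 0; 0 0 0.02 0; 0 0 0.05 0; 0 0 0.1 0; 0 0 0.16 0; 0 0 0.22 0; 0 0 0.24 0", claw=0.45)

```text
t: 11.45
tcp_pos: [481.2, 346.4, 260.7]
tcp_rot: [[0.905, 0.425, 0.008], [0.425, -0.905, 0.003], [0.008, 0.0, -1.0]]
force: [0.9, 0.1, 0.6]
grip_width: 61.8
finger_force: 0.0
```

>>> play_rows(series="0.01 -0.05 0 7; 0.02 -0.1 0 14; 0.03 -0.16 0 21; 0.04 -0.22 0 28; 0.05 -0.28 0 35; 0.06 -0.34 0 42; 0.07 -0.4 0 49; 0.08 -0.46 0 56; 0.09 -0.52 0 63; 0.096 -0.57 0 70; 0.096 -0.571 0 76; 0.096 -0.571 0 76", claw=1)

```text
t: 12.95
tcp_pos: [575.3, -225.7, 254.8]
tcp_rot: [[-0.192, 0.981, -0.0], [0.981, 0.192, 0.0], [0.0, -0.0, -1.0]]
force: [-0.3, 0.4, 0.6]
grip_width: 85.5
finger_force: 0.0
```

```bash
python3 - <<'E'
from h import *
np.set_printoptions(precision=1,suppress=True)
im,o=snap('wrist','w3.png')
print(o['tcp_pos'],o['joint_positions'])
for n in ('fruit1','case_floor','latch_knob'):
 for x in arm.place_of('wrist',n):
  for z in (6,31,159): p=atz('wrist',x['point'],z,o); print(n,z,x['point'],x['conf'],p,tocase(p))
E
```

```text
[ 575.3 -225.7  254.8] [-0.6  0.3  1.4  0.   1.4 -0.8]
fruit1 6 [201.4, 322.3] 0.83 [ 576.5 -229.8    6. ] [ 28.4 -39. ]
fruit1 31 [201.4, 322.3] 0.83 [ 575.4 -224.7   31. ] [ 28.4 -33.9]
fruit1 159 [201.4, 322.3] 0.83 [ 570.1 -198.9  159. ] [28.2 -7.5]
case_floor 6 [161.4, 296.9] 0.94 [ 542.6 -193.5    6. ] [2.3 3.1]
case_floor 31 [161.4, 296.9] 0.94 [ 543.8 -190.8   31. ] [3.9 5.6]
case_floor 159 [161.4, 296.9] 0.94 [ 549.5 -176.8  159. ] [12.3 18.2]
case_floor 6 [197.6, 319.2] 0.49 [ 572.4 -226.4    6. ] [ 25.1 -34.9]
case_floor 31 [197.6, 319.2] 0.49 [ 571.7 -221.5   31. ] [ 25.3 -30. ]
case_floor 159 [197.6, 319.2] 0.49 [ 567.7 -196.8  159. ] [26.2 -5. ]
```

View pics/w3.png

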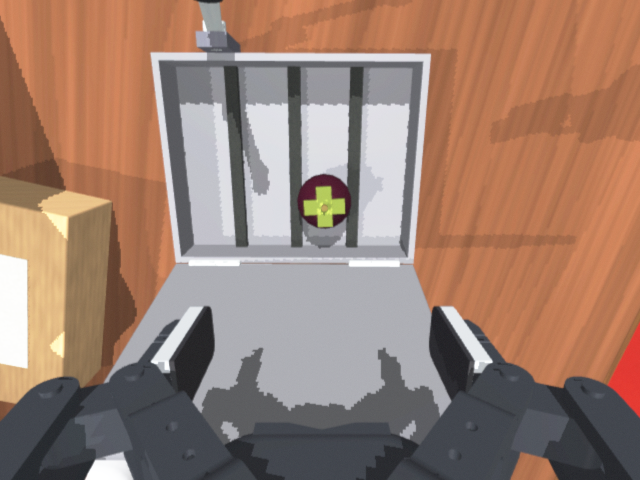

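>>> play_rows(series="0.001 0 -0.05 0; 0.001 0 -0.1 0; 0.001 0 -0.15 0; 0.001 0 -0.19 0; 0.001 0 -0.22 0; 0.001 0 -0.244 0; 0.001 0 -0.244 0; 0.001 0 -0.244 0")

```text
t: 14.15
tcp_pos: [577.6, -225.5, 11.6]
tcp_rot: [[-0.194, 0.981, 0.002], [0.981, 0.194, -0.001], [-0.001, 0.001, -1.0]]
force: [0.2, 0.1, 0.1]
grip_width: 85.4
finger_force: 0.0
```

>>> play_rows(series="0 0 0 0; 0 0 0 0; 0 0 0 0; 0 0 0 0; 0 0 0 0; 0 0 0 0; 0 0 0.01 0; 0 0 0.04 0; 0 0 0.1 0; 0 0 0.16 0; 0 0 0.22 0; 0 0 0.23 0", claw=-1, grip_force=50)

```text
t: 15.65
tcp_pos: [579.1, -226.8, 247.3]
tcp_rot: [[-0.194, 0.981, 0.009], [0.981, 0.194, -0.006], [-0.008, 0.008, -1.0]]
force: [0.8, 1.0, -1.2]
grip_width: 52.0
finger_force: 52.6
```

>>> play_rows(series="-0.01 0.06 0 0; -0.02 0.12 0 0; -0.03 0.18 0 0; -0.04 0.24 0 0; -0.05 0.3 0 0; -0.06 0.36 0 0; -0.07 0.42 0 0; -0.08 0.48 0 0; -0.085 0.54 0 0; -0.09 0.6 0 0; -0.098 0.65 0 0; -0.098 0.65 0 0")

```text
t: 17.15
tcp_pos: [476.7, 427.4, 238.7]
tcp_rot: [[-0.198, 0.98, -0.002], [0.98, 0.198, -0.001], [-0.0, -0.002, -1.0]]
force: [0.8, -0.1, -0.2]
grip_width: 52.4
finger_force: 52.4
```

>>> play_rows(series="0 0 -0.05 0; 0 0 -0.1 0; 0 0 -0.15 0; 0 0 -0.19 0; 0 0 -0.215 0; 0 0 -0.229 0; 0 0 -0.229 0; 0 0 -0.229 0")

```text
t: 18.15
tcp_pos: [479.3, 424.4, 11.8]
tcp_rot: [[-0.193, 0.981, 0.001], [0.981, 0.193, 0.0], [0.0, 0.001, -1.0]]
force: [0.6, 0.5, -0.1]
grip_width: 52.0
finger_force: 53.3
```

>>> play_rows(series="0 0 0 0; 0 0 0 0; 0 0 0 0; 0 0 0 0; 0 0 0.02 0; 0 0 0.05 0; 0 0 0.1 0; 0 0 0.16 0; 0 0 0.22 0; 0 0 0.25 0; 0 0 0.25 0", claw=0.5)

```text
t: 19.52
tcp_pos: [480.3, 425.7, 266.8]
tcp_rot: [[-0.194, 0.981, 0.008], [0.981, 0.194, 0.005], [0.003, 0.008, -1.0]]
force: [0.6, 0.3, 0.1]
grip_width: 64.1
finger_force: 0.0
```

>>> play_rows(series="0 -0.03 0 -10; 0 -0.06 0.02 -20; 0 -0.09 0.04 -30; 0 -0.12 0.06 -40; 0 -0.15 0.06 -50; 0 -0.18 0.06 -60; 0 -0.21 0.06 -70; 0 -0.24 0.06 -80; 0 -0.27 0.06 -90; 0 -0.285 0.06 -100; 0 -0.285 0.06 -101; 0 -0.285 0.06 -101", claw=0.5)

```text
t: 21.02
tcp_pos: [478.4, 140.2, 320.7]
tcp_rot: [[1.0, 0.006, -0.001], [0.006, -1.0, 0.0], [-0.001, -0.0, -1.0]]
force: [-0.2, -0.2, -0.4]
grip_width: 64.1
finger_force: 0.0
```

```bash
cat > inst.py <<'E'
from h import *
import sys
np.set_printoptions(precision=1,suppress=True)
fn=sys.argv[1]; names=sys.argv[2:] or ['magnifier','torch','refractometer','thermometer']
im,o=snap('wrist',fn); top=arm.camera('top')
print(o['tcp_pos'],o['t'])
vis=im[:,:,::-1].copy()
for n in names:
  for c,oo in (('wrist',o),('top',None)):
    P=[x for x in arm.place_of(c,n) if x['conf']>.4][:2]; M=[x for x in arm.trace(c,n) if x['conf']>.4][:1]
    for x in P: print(n,c,np.round(x['point']),round(x['conf'],2),atz(c,x['point'],13.5,oo))
    if M and c=='wrist':
        ys,xs=np.nonzero(M[0]['mask']); pts=np.array([atz(c,(r,q),13.5,oo)[:2] for r,q in zip(ys[::7],xs[::7])])
        (cx,cy),(w,h),a=cv2.minAreaRect(pts.astype(np.float32)); b=cv2.boxPoints(((cx,cy),(w,h),a))
        m=pts.mean(0); v=np.linalg.svd(pts-m,full_matrices=False)[2][0]; v*=np.sign(v[0])
        print('   mask',n,'conf',round(M[0]['conf'],2),'box ctr',np.array([cx,cy]),'size',max(w,h),min(w,h),'axis deg',np.degrees(np.arctan2(v[1],v[0])))
E
python3 inst.py w4.png
```

```text
[478.4 140.2 320.7] 21.025
magnifier wrist [180. 368.] 0.86 [488.2  83.5  13.5]
   mask magnifier conf 0.7 box ctr [487.   88.8] size 139.75064086914062 43.06389617919922 axis deg -9.827843162774665
magnifier top [229. 297.] 0.58 [482.7  88.8  13.5]
torch wrist [202. 277.] 0.57 [459.8 194.   13.5]
   mask torch conf 0.77 box ctr [460.8 194.3] size 147.24618530273438 29.56089973449707 axis deg -0.14775649378931452
torch top [235. 260.] 0.57 [464.3 197.3  13.5]
refractometer wrist [ 56. 364.] 0.79 [623.5  93.6  13.5]
   mask refractometer conf 0.78 box ctr [615.9  98.4] size 135.09255981445312 27.513050079345703 axis deg -19.546565772327394
refractometer top [182. 297.] 0.49 [624.6  93.   13.5]
thermometer wrist [ 51. 258.] 0.63 [628.2 209.9  13.5]
   mask thermometer conf 0.74 box ctr [ 446.1 -172.1] size 105.651123046875 28.828907012939453 axis deg 88.83384464459205
```

View pics/w4.png

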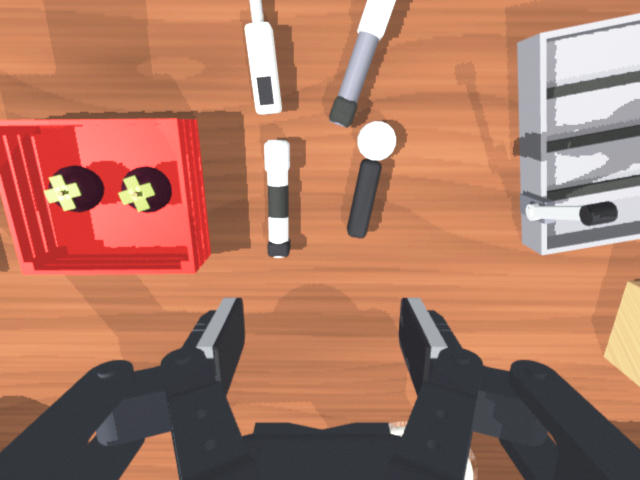

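>>> play_rows(series="-0.01 0.03 -0.05 0; -0.02 0.05 -0.1 0; -0.024 0.054 -0.15 0; -0.024 0.054 -0.2 0; -0.024 0.054 -0.25 0; -0.024 0.054 -0.28 0; -0.024 0.054 -0.3 0; -0.024 0.054 -0.311 0; -0.024 0.054 -0.311 0; -0.024 0.054 -0.311 0")

```text
t: 23.18
tcp_pos: [455.7, 193.8, 11.3]
tcp_rot: [[1.0, 0.003, 0.002], [0.003, -1.0, 0.0], [0.002, -0.0, -1.0]]
force: [-0.1, 0.1, -0.7]
grip_width: 64.2
finger_force: 0.0
```

>>> play_rows(series="0 0 0 0; 0 0 0 0; 0 0 0 0; 0 0 0 0; 0 0 0 0; 0 0 0 0; 0 0 0 0; 0 0 0.02 0; 0 0 0.06 0; 0 0 0.12 0; 0 0 0.18 0; 0 0 0.22 0", claw=-1, grip_force=60)

```text
t: 24.68
tcp_pos: [455.4, 193.8, 233.4]
tcp_rot: [[1.0, 0.003, 0.004], [0.003, -1.0, 0.001], [0.004, -0.001, -1.0]]
force: [-0.8, -0.3, -1.1]
grip_width: 21.5
finger_force: 59.0
```

>>> play_rows(series="0 -0.035 0.02 8.5; 0 -0.07 0.02 17; 0 -0.105 0.02 25.5; 0 -0.14 0.02 34; 0 -0.175 0.02 42.5; 0 -0.21 0.02 51; 0 -0.245 0.02 59.5; 0 -0.28 0.02 68; 0 -0.315 0.02 76.5; 0 -0.35 0.02 85; 0.004 -0.385 0.02 93.5; 0.008 -0.418 0.02 101")

```text
t: 26.18
tcp_pos: [462.5, -225.4, 249.9]
tcp_rot: [[-0.198, 0.98, -0.0], [0.98, 0.198, 0.0], [0.0, -0.0, -1.0]]
force: [0.0, 0.8, -1.1]
grip_width: 21.1
finger_force: 59.1
```

```bash
python3 - <<'E'
from h import *
np.set_printoptions(precision=1,suppress=True)
o=dict(tcp_pos=[575.3,-225.7,254.8],tcp_rot=[[-0.192,0.981,0],[0.981,0.192,0],[0,0,-1]])
C=np.array([atz('wrist',rc,46,o)[:2] for rc in [(54,430),(54,152),(262,413),(263,176)]])
print(C,'ctr',C.mean(0),'lens',np.linalg.norm(C[0]-C[1]),np.linalg.norm(C[2]-C[3]),np.linalg.norm(C[0]-C[2]),np.linalg.norm(C[1]-C[3]))
for a,b in((0,1),(2,3)): d=C[a]-C[b];print('yaw',np.degrees(np.arctan2(d[1],d[0])))
# ribs at z=14: two rows
for rc in [(240,240),(75,232),(240,297),(75,294.5),(240,352),(75,356)]:
    print(tocase(atz('wrist',rc,14,o)))
im,oo=snap('wrist','w5.png'); print(oo['tcp_pos'],oo['tcp_rot'][:2])
E
```

```text
[[ 640.7  -78.5]
 [ 407.3 -123.9]
 [ 676.6 -265.3]
 [ 441.9 -312. ]] ctr [ 541.6 -194.9] lens 237.8305564618912 239.27251215795602 190.20342499345466 191.33300179925837
yaw 10.998940342297892
yaw 11.267302280142806
[-60.6 -79.6]
[-56.9  84.5]
[  1.  -79.8]
[ 2.4 84.3]
[ 60.4 -80. ]
[60.7 84.1]
[ 462.5 -225.4  249.9] [[-0.2  1.  -0. ]
 [ 1.   0.2  0. ]]
```

View pics/w5.png

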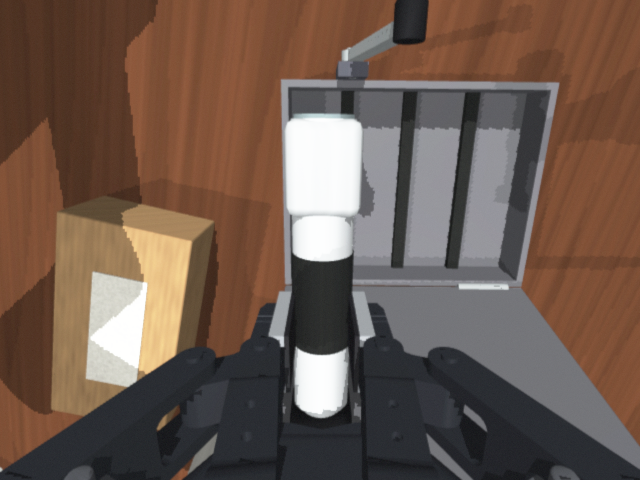

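>>> play_rows(series="0.001 0.002 -0.05 0; 0.001 0.002 -0.1 0; 0.001 0.002 -0.14 0; 0.001 0.002 -0.17 0; 0.001 0.002 -0.19 0; 0.001 0.002 -0.205 0; 0.001 0.002 -0.215 0; 0.001 0.002 -0.225 0; 0.001 0.002 -0.231 0; 0.001 0.002 -0.232 0; 0.001 0.002 -0.232 0")

```text
t: 27.6
tcp_pos: [464.1, -222.5, 18.6]
tcp_rot: [[-0.194, 0.981, 0.001], [0.981, 0.194, -0.0], [-0.001, 0.0, -1.0]]
force: [0.5, -0.2, -0.9]
grip_width: 21.4
finger_force: 59.1
```

>>> play_rows(series="0 0 0 0; 0 0 0 0; 0 0 0 0; 0 0 0 0; 0 0 0.01 0; 0 0 0.03 0; 0 0 0.06 0; 0 0 0.11 0; 0 0 0.17 0; 0 0 0.22 0; 0 0 0.25 0; 0 0 0.25 0", claw=-0.24)

```text
t: 29.1
tcp_pos: [465.1, -223.3, 272.0]
tcp_rot: [[-0.194, 0.981, 0.005], [0.981, 0.194, -0.004], [-0.005, 0.004, -1.0]]
force: [0.1, -0.0, -0.2]
grip_width: 32.4
finger_force: 0.0
```

>>> play_rows(series="0 0.03 0 -9; 0 0.06 0 -18; 0 0.1 0 -27; 0 0.14 0 -36; 0 0.18 0 -45; 0 0.22 0 -54; 0 0.25 0 -63; 0 0.27 0 -72; 0 0.29 0 -81; 0 0.31 0 -90; 0 0.31 0 -100; 0 0.31 0 -110", claw=0.4)

```text
t: 30.6
tcp_pos: [462.8, 88.0, 266.7]
tcp_rot: [[0.987, -0.158, -0.003], [-0.158, -0.987, 0.0], [-0.003, 0.0, -1.0]]
force: [1.1, 0.2, -0.3]
grip_width: 59.8
finger_force: 0.0
```

```bash
sed -i 's/\[541,-197.\]/[542,-196.]/; s/radians(11.2)/radians(11.1)/' h.py; python3 inst.py w6.png
```

```text
[462.8  88.  266.7] 30.6
magnifier wrist [171. 320.] 0.63 [488.9  84.7  13.5]
   mask magnifier conf 0.81 box ctr [485.4  80.5] size 140.99435424804688 42.53156661987305 axis deg -10.331573016188303
magnifier top [229. 299.] 0.57 [482.4  84.7  13.5]
torch wrist [150. 609.] 0.71 [ 462.  -214.7   13.5]
   mask torch conf 0.68 box ctr [ 454.5 -196.7] size 98.45867156982422 33.15896224975586 axis deg -81.6972487464648
torch top [236. 403.] 0.9 [ 467.5 -219.1   13.5]
refractometer wrist [ 29. 286.] 0.75 [625.9  94.8  13.5]
   mask refractometer conf 0.77 box ctr [601.1 104.2] size 104.78014373779297 28.2025146484375 axis deg -19.60934520515521
thermometer wrist [ 48. 172.] 0.82 [627.2 205.8  13.5]
   mask thermometer conf 0.57 box ctr [616.4 205.7] size 107.04859924316406 32.87644958496094 axis deg 6.208905032337823
```

View pics/w6.png

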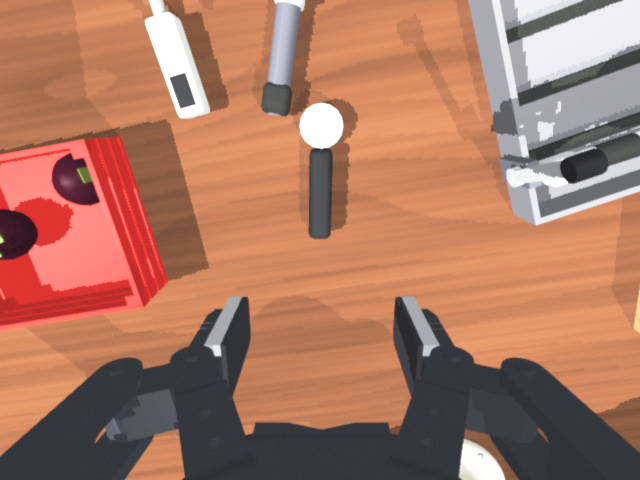

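>>> play_rows(series="0.009 -0.001 -0.05 -0.5; 0.009 -0.001 -0.1 -0.5; 0.009 -0.001 -0.15 -0.5; 0.009 -0.001 -0.2 -0.5; 0.009 -0.001 -0.23 -0.5; 0.009 -0.001 -0.248 -0.5; 0.009 -0.001 -0.257 -0.5; 0.009 -0.001 -0.257 -0.5; 0.009 -0.001 -0.257 -0.5")

```text
t: 32.62
tcp_pos: [473.7, 86.6, 12.2]
tcp_rot: [[0.987, -0.162, 0.002], [-0.162, -0.987, -0.0], [0.002, -0.0, -1.0]]
force: [-0.0, -0.2, -0.3]
grip_width: 59.8
finger_force: 0.0
```

>>> play_rows(series="0 0 0 0; 0 0 0 0; 0 0 0 0; 0 0 0 0; 0 0 0 0; 0 0 0 0; 0 0 0 0; 0 0 0.02 0; 0 0 0.06 0; 0 0 0.12 0; 0 0 0.18 0; 0 0 0.23 0", claw=-1, grip_force=60)

```text
t: 34.12
tcp_pos: [472.7, 86.7, 243.5]
tcp_rot: [[0.987, -0.162, 0.001], [-0.162, -0.987, -0.0], [0.001, -0.0, -1.0]]
force: [1.2, 0.0, -1.3]
grip_width: 22.7
finger_force: 59.0
```

>>> play_rows(series="0 -0.02 0.01 10; 0 -0.045 0.01 20; 0 -0.07 0.01 30; 0.005 -0.1 0.01 40; 0.01 -0.13 0.01 50; 0.015 -0.16 0.01 60; 0.02 -0.19 0.01 70; 0.025 -0.22 0.01 80; 0.03 -0.25 0.01 90; 0.035 -0.28 0.01 100; 0.043 -0.303 0.01 110.4; 0.043 -0.303 0.01 110.4")

```text
t: 35.62
tcp_pos: [515.5, -217.3, 250.5]
tcp_rot: [[-0.189, 0.982, -0.001], [0.982, 0.189, 0.001], [0.001, -0.001, -1.0]]
force: [-0.4, -0.1, -1.0]
grip_width: 22.5
finger_force: 59.0
```

```bash
python3 - <<'E'
from h import *
im,o=snap('wrist','w7.png'); print(o['tcp_pos'],o['tcp_rot'][:2],tocase(o['tcp_pos']))
E
```

```text
[ 515.53157737 -217.32835564  250.46180788] [[-1.89322110e-01  9.81914355e-01 -1.15653805e-03]
 [ 9.81914597e-01  1.89323008e-01  7.22813757e-04]] [-30.07944593 -15.83360615]
```

View pics/w7.png

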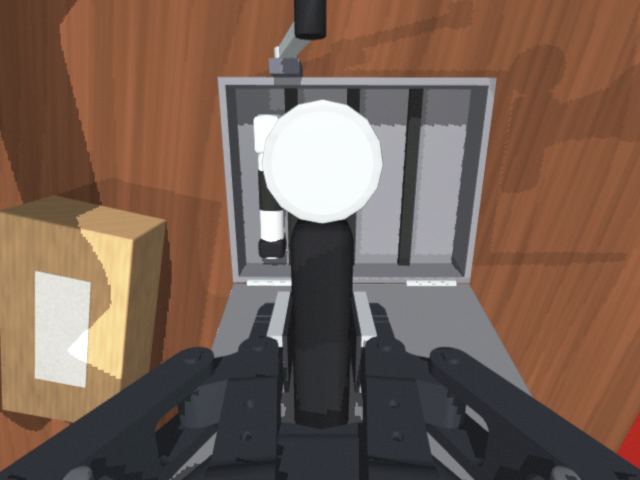

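>>> play_rows(series="0.001 0 -0.05 0; 0.001 0 -0.1 0; 0.001 0 -0.14 0; 0.001 0 -0.17 0; 0.001 0 -0.19 0; 0.001 0 -0.205 0; 0.001 0 -0.215 0; 0.001 0 -0.225 0; 0.001 0 -0.231 0; 0.001 0 -0.232 0; 0.001 0 -0.232 0")

```text
t: 37.05
tcp_pos: [517.1, -216.6, 19.6]
tcp_rot: [[-0.192, 0.981, 0.001], [0.981, 0.192, -0.0], [-0.0, 0.0, -1.0]]
force: [-0.1, -0.8, -0.9]
grip_width: 22.6
finger_force: 59.0
```

>>> play_rows(series="-0.002 0 -0.001 0; -0.002 0 -0.001 0; -0.002 0 -0.001 0")

```text
t: 37.42
tcp_pos: [514.8, -216.4, 18.4]
tcp_rot: [[-0.192, 0.981, 0.0], [0.981, 0.192, -0.0], [-0.0, 0.0, -1.0]]
force: [-0.4, -1.3, -0.7]
grip_width: 22.6
finger_force: 59.0
```

>>> play_rows(series="0 0 0 0; 0 0 0 0; 0 0 0 0; 0 0 0 0; 0 0 0.01 0; 0 0 0.03 0; 0 0 0.06 0; 0 0 0.11 0; 0 0 0.17 0; 0 0 0.22 0; 0 0 0.25 0; 0 0 0.25 0", claw=-0.22)

```text
t: 38.92
tcp_pos: [516.2, -217.3, 272.3]
tcp_rot: [[-0.192, 0.981, 0.006], [0.981, 0.192, -0.004], [-0.005, 0.005, -1.0]]
force: [0.2, -0.3, -0.9]
grip_width: 33.0
finger_force: 0.0
```

>>> play_rows(series="0 0.03 0 -10.5; 0.01 0.06 0 -21; 0.02 0.1 0 -31; 0.03 0.14 0 -42; 0.04 0.18 0 -52; 0.05 0.22 0 -63; 0.06 0.25 0 -73; 0.07 0.27 0 -84; 0.08 0.29 0 -94; 0.08 0.31 0 -105; 0.08 0.315 0 -115; 0.08 0.315 0 -120.5", claw=0.4)

```text
t: 40.42
tcp_pos: [593.9, 99.3, 266.4]
tcp_rot: [[0.942, -0.335, -0.003], [-0.335, -0.942, 0.0], [-0.003, 0.001, -1.0]]
force: [-0.8, 0.4, 0.4]
grip_width: 59.8
finger_force: 0.0
```

```bash
python3 inst.py w8.png
```

```text
[593.9  99.3 266.4] 40.425
magnifier wrist [171. 620.] 0.68 [ 512.8 -207.    13.5]
   mask magnifier conf 0.57 box ctr [ 501.1 -182.3] size 94.42935180664062 45.9891471862793 axis deg -80.29897677759719
magnifier top [224. 397.] 0.94 [ 502.4 -203.2   13.5]
torch wrist [215. 639.] 0.84 [ 457.  -221.3   13.5]
   mask torch conf 0.76 box ctr [ 449.9 -185.9] size 80.23773956298828 40.514469146728516 axis deg -77.64986371425002
torch top [237. 402.] 0.59 [ 463.1 -217.    13.5]
refractometer wrist [166. 319.] 0.56 [624.2  90.2  13.5]
   mask refractometer conf 0.73 box ctr [ 401.2 -161.9] size 127.923583984375 40.80460739135742 axis deg 48.51682846781576
refractometer top [214. 220.] 0.56 [525.5 317.3  13.5]
thermometer wrist [200. 215.] 0.91 [628.  208.4  13.5]
   mask thermometer conf 0.74 box ctr [630.5 207. ] size 136.16213989257812 34.64152145385742 axis deg 5.351505044712559
```

View pics/w8.png

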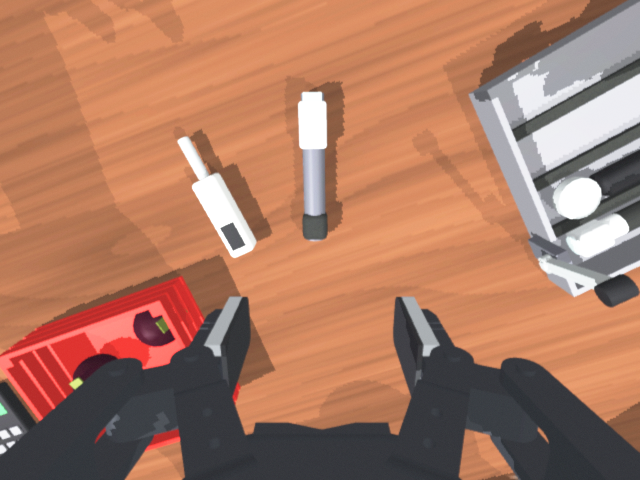

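```bash
python3 - <<'E'
from h import *
np.set_printoptions(precision=1,suppress=True)
o=arm.get_obs()
for rc,z in [((237,315),13.5),((95,312.5),13.5),((180,314.5),20),((213,315),20),((150,313.5),20)]: print(rc,atz('wrist',rc,z,o))
print(np.degrees(np.arctan2(o['tcp_rot'][1][0],o['tcp_rot'][0][0])))
E
```

```text
(237, 315) [553.7 120.2  13.5]
(95, 312.5) [694.   72.4  13.5]
(180, 314.5) [614.5  98.8  20. ]
(213, 315) [581.  110.3  20. ]
(150, 313.5) [643.7  89.4  20. ]
-19.422562111185748
```

>>> play_rows(series="0.016 0.001 -0.05 0.6; 0.016 0.001 -0.1 0.6; 0.016 0.001 -0.15 0.6; 0.016 0.001 -0.2 0.6; 0.016 0.001 -0.23 0.6; 0.016 0.001 -0.248 0.6; 0.016 0.001 -0.257 0.6; 0.016 0.001 -0.257 0.6; 0.016 0.001 -0.257 0.6")

```text
t: 42.45
tcp_pos: [612.1, 99.6, 12.8]
tcp_rot: [[0.947, -0.323, 0.003], [-0.323, -0.947, -0.0], [0.003, -0.001, -1.0]]
force: [0.7, 0.7, -0.3]
grip_width: 59.5
finger_force: 0.0
```

>>> play_rows(series="0 0 0 0; 0 0 0 0; 0 0 0 0; 0 0 0 0; 0 0 0 0; 0 0 0 0; 0 0 0 0; 0 0 0.02 0; 0 0 0.06 0; 0 0 0.12 0; 0 0 0.18 0; 0 0 0.23 0", claw=-1, grip_force=60)

```text
t: 43.95
tcp_pos: [610.8, 99.6, 244.9]
tcp_rot: [[0.946, -0.323, 0.002], [-0.323, -0.946, -0.0], [0.002, -0.001, -1.0]]
force: [1.9, -0.0, -2.0]
grip_width: 20.5
finger_force: 59.0
```

>>> play_rows(series="0 -0.02 0.01 10.5; 0 -0.045 0.01 21; 0 -0.07 0.01 31.5; -0.005 -0.1 0.01 42; -0.01 -0.13 0.01 52.5; -0.015 -0.16 0.01 63; -0.02 -0.19 0.01 73.5; -0.025 -0.22 0.01 84; -0.03 -0.25 0.01 94.5; -0.035 -0.28 0.01 105; -0.037 -0.303 0.01 115; -0.037 -0.303 0.01 120")

```text
t: 45.45
tcp_pos: [573.1, -205.1, 251.9]
tcp_rot: [[-0.195, 0.981, -0.0], [0.981, 0.195, -0.001], [-0.001, -0.0, -1.0]]
force: [-0.0, -0.8, -1.8]
grip_width: 19.8
finger_force: 58.9
```

```bash
python3 - <<'E'
from h import *
im,o=snap('wrist','w9.png'); print(o['tcp_pos'],o['tcp_rot'][:2],tocase(o['tcp_pos']),o['grip_width'])
E
```

```text
[ 573.12304187 -205.05169094  251.86377898] [[-1.94992790e-01  9.80804672e-01 -8.86757425e-05]
 [ 9.80804489e-01  1.94992696e-01 -6.34369264e-04]] [ 28.79816333 -14.87422715] 19.812106856899927
```

View pics/w9.png

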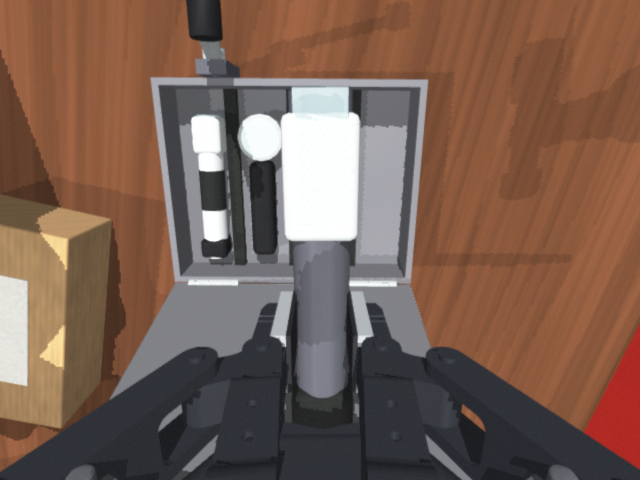

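>>> play_rows(series="0 0.001 -0.05 0; 0 0.001 -0.1 0; 0 0.001 -0.14 0; 0 0.001 -0.17 0; 0 0.001 -0.19 0; 0 0.001 -0.205 0; 0 0.001 -0.215 0; 0 0.001 -0.225 0; 0 0.001 -0.232 0; 0 0.001 -0.234 0; 0 0.001 -0.234 0")

```text
t: 46.88
tcp_pos: [574.1, -202.5, 18.4]
tcp_rot: [[-0.194, 0.981, 0.0], [0.981, 0.194, -0.0], [-0.0, 0.0, -1.0]]
force: [-3.4, 1.9, 4.6]
grip_width: 20.4
finger_force: 59.7
```

>>> play_rows(series="0 0 0 0; 0 0 0 0; 0 0 0 0; 0 0 0 0; 0 0 0.01 0; 0 0 0.03 0; 0 0 0.06 0; 0 0 0.11 0; 0 0 0.17 0; 0 0 0.22 0; 0 0 0.25 0; 0 0 0.25 0", claw=-0.26)

```text
t: 48.38
tcp_pos: [575.4, -203.2, 272.6]
tcp_rot: [[-0.194, 0.981, 0.008], [0.981, 0.194, -0.004], [-0.006, 0.007, -1.0]]
force: [0.0, 0.1, 0.3]
grip_width: 31.7
finger_force: 0.0
```

>>> play_rows(series="0 0.04 0 -9; 0 0.08 0 -18; 0 0.12 0 -27; 0 0.17 0 -36; 0 0.22 0 -45; 0 0.27 0 -54; 0 0.31 0 -63; 0 0.35 0 -72; 0 0.38 0 -81; 0 0.4 0 -88; 0 0.41 0 -95; 0 0.41 0 -96", claw=0.4)

```text
t: 49.88
tcp_pos: [573.0, 208.1, 266.3]
tcp_rot: [[0.996, 0.092, -0.002], [0.092, -0.996, -0.0], [-0.002, 0.0, -1.0]]
force: [0.9, 0.1, 0.2]
grip_width: 60.1
finger_force: 0.0
```

```bash
python3 inst.py w10.png
```

```text
[573.  208.1 266.3] 49.875
   mask magnifier conf 0.66 box ctr [ 496.6 -154.4] size 50.38425064086914 30.552494049072266 axis deg 21.646265528448634
magnifier top [222. 395.] 0.69 [ 508.  -196.8   13.5]
   mask torch conf 0.6 box ctr [ 446.6 -170. ] size 45.20231628417969 34.785640716552734 axis deg 48.58807349956865
torch top [237. 403.] 0.76 [ 465.2 -219.6   13.5]
torch top [295. 456.] 0.6 [ 298.2 -369.    13.5]
   mask refractometer conf 0.89 box ctr [ 556.1 -138.4] size 37.60050964355469 20.68752098083496 axis deg 20.162942740175303
refractometer top [200. 393.] 0.93 [ 574.6 -191.5   13.5]
refractometer top [229. 175.] 0.54 [478.3 446.6  13.5]
thermometer wrist [144. 325.] 0.93 [627.  208.5  13.5]
   mask thermometer conf 0.59 box ctr [ 452.2 -173.3] size 54.601016998291016 27.982995986938477 axis deg 50.98803818389607
```

View pics/w10.png

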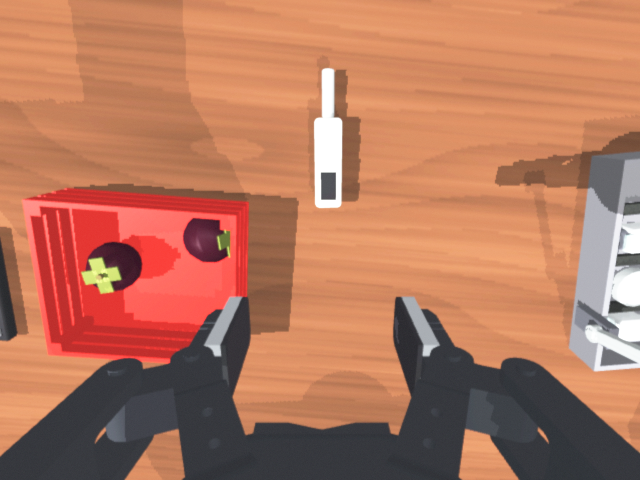

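>>> play_rows(series="0.038 -0.003 -0.05 0; 0.038 -0.003 -0.1 0; 0.038 -0.003 -0.15 0; 0.038 -0.003 -0.2 0; 0.038 -0.003 -0.23 0; 0.038 -0.003 -0.248 0; 0.038 -0.003 -0.257 0; 0.038 -0.003 -0.257 0; 0.038 -0.003 -0.257 0")

```text
t: 51.9
tcp_pos: [613.0, 204.9, 11.9]
tcp_rot: [[0.996, 0.09, 0.003], [0.09, -0.996, 0.0], [0.003, -0.0, -1.0]]
force: [-0.6, 0.2, 0.5]
grip_width: 59.6
finger_force: 0.0
```

>>> play_rows(series="0 0 0 0; 0 0 0 0; 0 0 0 0; 0 0 0 0; 0 0 0 0; 0 0 0 0; 0 0 0 0; 0 0 0.02 0; 0 0 0.06 0; 0 0 0.12 0; 0 0 0.18 0; 0 0 0.23 0", claw=-1, grip_force=60)

```text
t: 53.4
tcp_pos: [611.8, 204.7, 244.0]
tcp_rot: [[0.996, 0.09, 0.002], [0.09, -0.996, 0.0], [0.002, -0.0, -1.0]]
force: [0.8, -0.4, -0.5]
grip_width: 25.6
finger_force: 61.5
```

>>> play_rows(series="0 -0.03 0.01 9; 0 -0.065 0.01 18; 0 -0.1 0.01 27; 0 -0.14 0.01 36; 0 -0.18 0.01 45; 0 -0.22 0.01 54; 0 -0.26 0.01 63; 0 -0.3 0.01 72; 0.005 -0.34 0.01 80; 0.01 -0.375 0.01 88; 0.013 -0.4 0.01 96; 0.013 -0.4 0.01 96")

```text
t: 54.9
tcp_pos: [624.3, -196.9, 250.6]
tcp_rot: [[-0.191, 0.982, -0.0], [0.982, 0.191, -0.0], [-0.0, -0.0, -1.0]]
force: [-0.0, -0.4, -0.6]
grip_width: 25.8
finger_force: 61.5
```

```bash
python3 - <<'E'
from h import *
im,o=snap('wrist','w11.png'); print(o['tcp_pos'],o['tcp_rot'][:2],tocase(o['tcp_pos']),o['grip_width'])
for n in ('refractometer','magnifier','torch'):
  for x in arm.place_of('wrist',n)[:1]: print(n,x['conf'],tocase(atz('wrist',x['point'],19.5,o)))
E
```

```text
[ 624.34641021 -196.94565682  250.56496858] [[-1.91000669e-01  9.81589865e-01 -2.85800544e-04]
 [ 9.81589904e-01  1.91000639e-01 -1.29249795e-04]] [ 80.62386854 -16.78145893] 25.80170388237582
refractometer 0.58 [30.39271579  1.73514713]
magnifier 0.61 [-32.26424388   3.5121324 ]
torch 0.61 [-83.04036269  -4.52653031]
```

>>> play_rows(series="0 0.001 -0.05 0; 0 0.001 -0.1 0; 0 0.001 -0.14 0; 0 0.001 -0.17 0; 0 0.001 -0.19 0; 0 0.001 -0.205 0; 0 0.001 -0.215 0; 0 0.001 -0.225 0; 0 0.001 -0.231 0; 0 0.001 -0.232 0; 0 0.001 -0.232 0")

```text
t: 56.48
tcp_pos: [625.1, -194.5, 18.7]
tcp_rot: [[-0.194, 0.981, 0.001], [0.981, 0.194, -0.0], [-0.0, 0.0, -1.0]]
force: [0.7, -0.0, -0.8]
grip_width: 25.4
finger_force: 61.5
```

>>> play_rows(series="0 0 0 0; 0 0 0 0; 0 0 0 0; 0 0 0 0; 0 0 0.01 0; 0 0 0.03 0; 0 0 0.06 0; 0 0 0.11 0; 0 0 0.17 0; 0 0 0.22 0; 0 0 0.28 0; 0 0 0.32 0", claw=-0.2)

```text
t: 57.98
tcp_pos: [625.2, -194.5, 344.3]
tcp_rot: [[-0.194, 0.981, 0.006], [0.981, 0.194, -0.003], [-0.004, 0.005, -1.0]]
force: [0.1, -0.0, -0.5]
grip_width: 34.2
finger_force: 0.0
```

```bash
python3 - <<'E'
from h import *
np.set_printoptions(precision=1,suppress=True)
im,o=snap('wrist','w12.png'); print(o['tcp_pos'],o['t'])
im2,_=snap('scene'); arm.camera('top')
c=im2[130:330,150:310][:,:,::-1]; c=cv2.resize(c,None,fx=3,fy=3)
w=im[:,:,::-1]
cv2.imwrite('pics/c1.png',np.hstack([c[:480,:480],cv2.resize(w,(320,240))[:, :].repeat(1,0) if 0 else cv2.copyMakeBorder(cv2.resize(w,(320,240)),0,240,0,0,cv2.BORDER_CONSTANT)]))
r={}
for n in ('lid_edge','latch_knob'):
  R=[]
  for cm,oo in (('wrist',o),('scene',None),('top',None)):
    P=arm.place_of(cm,n)[:1]
    for x in P: print(n,cm,np.round(x['point']),round(x['conf'],2)); R.append(ray(cm,x['point'],oo))
  p,e=tri(R); print(p,e,tocase(p))
E
```

```text
[ 625.2 -194.5  344.3] 57.975
lid_edge wrist [265.  59.] 0.17
lid_edge scene [177. 194.] 0.93
[ 457.7 -333.5  181.9] 71.9388912400554 [-109.2 -118.7]
latch_knob wrist [ 51. 171.] 0.94
latch_knob scene [205. 288.] 0.7
[485.7 -91.3 161.5] 1.4121474093577933 [-35.1 113.5]
```

View pics/c1.png

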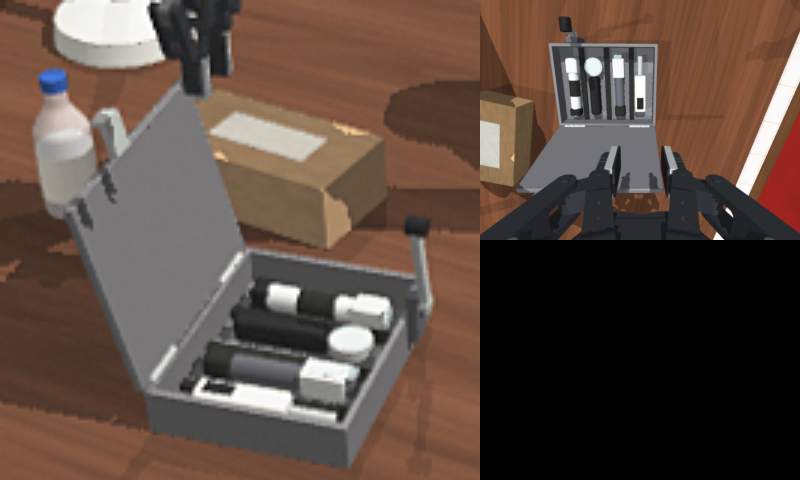

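>>> play_rows(series="0.01 -0.05 0 0; 0.02 -0.1 0 0; 0.03 -0.15 0 0; 0.032 -0.172 0 0; 0.032 -0.172 0 0; 0.032 -0.172 -0.05 0; 0.032 -0.172 -0.1 0; 0.032 -0.172 -0.143 0; 0.032 -0.172 -0.143 0; 0.032 -0.172 -0.143 0", claw=-1)

```text
t: 59.68
tcp_pos: [657.8, -366.0, 198.0]
tcp_rot: [[-0.195, 0.981, 0.003], [0.981, 0.195, -0.002], [-0.002, 0.002, -1.0]]
force: [0.1, 0.2, -0.3]
grip_width: 0.1
finger_force: 0.0
```

```bash
python3 - <<'E'
from h import *
np.set_printoptions(precision=3,suppress=True)
o=arm.get_obs(); t=np.array(o['tcp_pos']); print(t,tocase(t),o['grip_width'],o['t'])
P=[(-175,201),(-160,204),(-140,210)]
for a in np.arange(1.57,-.01,-.1): P.append((-96+170*np.cos(a)-10*np.sin(a)-11,46+170*np.sin(a)+10*np.cos(a)))
for y,z in P: w=np.append(toworld([80,y]),z); print(np.round([y,z]),(w-t)/1000)
E
```

```text
[ 657.763 -366.023  198.015] [  80.864 -189.129] 0.05804723323128975 59.675
[-175  201] [-0.004  0.014  0.003]
[-160  204] [-0.006  0.028  0.006]
[-140  210] [-0.01   0.048  0.012]
[-117.  216.] [-0.015  0.071  0.018]
[-100.  216.] [-0.018  0.087  0.018]
[-83. 215.] [-0.021  0.104  0.017]
[-66. 211.] [-0.025  0.12   0.013]
[-50. 206.] [-0.028  0.136  0.008]
[-34. 200.] [-0.031  0.152  0.002]
[-19. 192.] [-0.034  0.167 -0.006]
[ -5. 182.] [-0.036  0.18  -0.016]
[  8. 172.] [-0.039  0.193 -0.026]
[ 20. 159.] [-0.041  0.205 -0.039]
[ 31. 146.] [-0.043  0.216 -0.052]
[ 40. 132.] [-0.045  0.225 -0.066]
[ 48. 117.] [-0.046  0.232 -0.081]
[ 54. 101.] [-0.048  0.239 -0.097]
[59. 85.] [-0.049  0.243 -0.113]
[62. 68.] [-0.049  0.246 -0.13 ]
```

Push at about 15 mm per row.

>>> play_rows(series="-0.004 0.014 0.003 0; -0.006 0.028 0.006 0; -0.008 0.038 0.009 0; -0.01 0.048 0.012 0; -0.012 0.06 0.015 0; -0.015 0.071 0.018 0; -0.018 0.087 0.018 0; -0.021 0.104 0.017 0; -0.025 0.12 0.013 0; -0.028 0.136 0.008 0; -0.031 0.152 0.002 0; -0.031 0.152 0.002 0")

```text
t: 61.18
tcp_pos: [625.1, -212.3, 196.1]
tcp_rot: [[-0.195, 0.981, -0.002], [0.981, 0.195, 0.002], [0.002, -0.002, -1.0]]
force: [0.1, -0.3, -0.4]
grip_width: 0.4
finger_force: 0.0
```

```bash
python3 - <<'E'
from h import *
np.set_printoptions(precision=1,suppress=True)
o=arm.get_obs(); print(tocase(o['tcp_pos']))
arm.camera('scene')
for x in arm.place_of('scene','lid_edge')[:2]: print(x['point'],x['conf'])
for a in (1.8,1.3,1.1,.9):
  w=np.append(toworld([0,-96+192*np.cos(a)-10*np.sin(a)]),46+192*np.sin(a)+10*np.cos(a)); print(a,proj('scene',w)[::-1])
E
```

```text
[ 78.4 -31.9]
[191.3, 238.7] 0.85
[299.0, 468.6] 0.7
1.8 [176.  190.2]
1.3 [180. 223.]
1.1 [185.8 236.3]
0.9 [193.6 248.6]
```

>>> play_rows(series="-0.003 0.015 -0.008 0; -0.005 0.028 -0.018 0; -0.008 0.041 -0.028 0; -0.01 0.053 -0.041 0; -0.012 0.064 -0.054 0; -0.014 0.073 -0.068 0; -0.015 0.08 -0.083 0; -0.017 0.087 -0.099 0; -0.018 0.091 -0.115 0; -0.018 0.094 -0.126 0; -0.018 0.094 -0.132 0; -0.018 0.094 -0.135 0")

```text
t: 62.78
tcp_pos: [607.8, -120.5, 62.0]
tcp_rot: [[-0.194, 0.981, -0.0], [0.981, 0.194, 0.0], [0.0, -0.0, -1.0]]
force: [0.4, -0.2, 0.3]
grip_width: 0.0
finger_force: 0.3
```

>>> play_rows(series="0 0 -0.003 0; 0 0 -0.005 0; 0 0 -0.007 0; 0 0 -0.007 0; 0 0 -0.007 0")

```text
t: 63.4
tcp_pos: [608.1, -120.5, 56.0]
tcp_rot: [[-0.194, 0.981, 0.001], [0.981, 0.194, -0.0], [-0.001, 0.001, -1.0]]
force: [-1.8, 1.0, 5.5]
grip_width: -0.2
finger_force: 2.8
```

>>> play_rows(series="0 0 -0.002 0; 0 0 -0.003 0; 0 0 -0.003 0")

```text
t: 63.78
tcp_pos: [608.3, -120.5, 55.8]
tcp_rot: [[-0.194, 0.981, 0.0], [0.981, 0.194, -0.001], [-0.001, 0.0, -1.0]]
force: [-10.1, 4.5, 21.9]
grip_width: -0.2
finger_force: 11.1
```

```bash
python3 - <<'E'
from h import *
np.set_printoptions(precision=3,suppress=True)
t=np.array(arm.get_obs()['tcp_pos'])
for x,y,z in [(80,61,150),(80,61,250),(-80,114,250),(-80,114,156),(-58,114,156),(-36,114,150),(-18,114,140),(-18,114,185),(10,114,185),(10,114,155),(25,114,136),(37,114,119),(45,114,100),(50,114,85),(51,114,69)]:
    w=np.append(toworld([x,y]),z); print((x,y,z),(w-t)/1000)
E
```

```text
(80, 61, 150) [ 0.    -0.     0.094]
(80, 61, 250) [ 0.    -0.     0.194]
(-80, 114, 250) [-0.167  0.021  0.194]
(-80, 114, 156) [-0.167  0.021  0.1  ]
(-58, 114, 156) [-0.145  0.025  0.1  ]
(-36, 114, 150) [-0.124  0.029  0.094]
(-18, 114, 140) [-0.106  0.033  0.084]
(-18, 114, 185) [-0.106  0.033  0.129]
(10, 114, 185) [-0.078  0.038  0.129]
(10, 114, 155) [-0.078  0.038  0.099]
(25, 114, 136) [-0.064  0.041  0.08 ]
(37, 114, 119) [-0.052  0.044  0.063]
(45, 114, 100) [-0.044  0.045  0.044]
(50, 114, 85) [-0.039  0.046  0.029]
(51, 114, 69) [-0.038  0.046  0.013]
```

>>> play_rows(series="0 0 0.05 0; 0 0 0.1 0; 0 0 0.16 0; 0 0 0.2 0; -0.05 0.007 0.2 0; -0.1 0.013 0.2 0; -0.15 0.018 0.2 0; -0.167 0.021 0.2 0; -0.167 0.021 0.16 0; -0.167 0.021 0.12 0; -0.167 0.021 0.105 0; -0.167 0.021 0.105 0")

```text
t: 65.28
tcp_pos: [440.4, -99.2, 156.8]
tcp_rot: [[-0.194, 0.981, -0.002], [0.981, 0.194, 0.001], [0.001, -0.001, -1.0]]
force: [0.3, -0.6, 0.3]
grip_width: 0.1
finger_force: 0.0
```

```bash
cat > latch.py <<'E'
from h import *
np.set_printoptions(precision=3,suppress=True)
o=arm.get_obs(); t=np.array(o['tcp_pos']); print('tcp case',tocase(t),t[2],o['t'],o['force'])
arm.camera('scene'); arm.camera('top')
for n in ('latch_knob','lid_edge'):
  R=[]
  for c in ('scene','top'):
    for x in arm.place_of(c,n)[:1]: print(n,c,x['point'],x['conf']); R.append(ray(c,x['point']))
  if len(R)==2: p,e=tri(R); print(p,e,tocase(p))
for a in (1.3,1.1,.9,.7,.5,.3,.1,0):
  w=np.append(toworld([-60+105*np.cos(a),114]),60+105*np.sin(a)); print(a,proj('scene',w)[::-1])
E
python3 latch.py
```

```text
tcp case [-81.083 114.602] 156.76551723251052 65.275 [ 0.251 -0.646  0.279]
latch_knob scene [205.9, 288.0] 0.73
latch_knob top [212.5, 216.5] 0.21
[551.764 135.23  281.896] 163.83857498971804 [ 73.351 323.154]
lid_edge scene [243.4, 279.3] 0.95
1.3 [205.642 288.084]
1.1 [211.886 285.948]
0.9 [218.964 284.055]
0.7 [226.555 282.498]
0.5 [234.3   281.352]
0.3 [241.833 280.67 ]
0.1 [248.804 280.481]
0 [251.978 280.572]
```

>>> play_rows(series="0.01 0.002 0 0; 0.022 0.004 0 0; 0.033 0.006 -0.003 0; 0.044 0.008 -0.007 0; 0.053 0.01 -0.012 0; 0.062 0.012 -0.017 0; 0.062 0.012 -0.017 0; 0.062 0.012 -0.017 0")

```text
t: 66.58
tcp_pos: [502.7, -87.3, 140.2]
tcp_rot: [[-0.194, 0.981, -0.0], [0.981, 0.194, 0.0], [0.0, -0.0, -1.0]]
force: [0.6, -0.2, 0.7]
grip_width: -0.0
finger_force: 0.0
```

```bash
python3 latch.py | head -5
```

```text
tcp case [-17.662 114.28 ] 140.20234057147294 66.575 [ 0.617 -0.172  0.726]
latch_knob scene [219.7, 285.2] 0.68
lid_edge scene [246.2, 278.6] 0.83
lid_edge top [213.7, 363.9] 0.88
[ 525.431 -103.832   43.226] 0.5510313893390213 [ 1.485 93.634]
```

>>> play_rows(series="0 0 0.025 0; 0 0 0.045 0; 0.015 0.003 0.045 0; 0.029 0.005 0.045 0; 0.029 0.005 0.03 0; 0.032 0.006 0.012 0; 0.042 0.008 -0.004 0; 0.054 0.01 -0.021 0; 0.06 0.012 -0.034 0; 0.065 0.013 -0.048 0; 0.067 0.013 -0.058 0; 0.068 0.013 -0.066 0")

```text
t: 68.38
tcp_pos: [577.5, -73.5, 76.4]
tcp_rot: [[-0.192, 0.981, 0.017], [0.981, 0.192, 0.001], [-0.002, 0.016, -1.0]]
force: [17.1, 7.4, 3.5]
grip_width: 0.0
finger_force: 9.2
```

>>> play_rows(series="0 0 -0.002 0; 0 0 -0.004 0; 0 0 -0.005 0; 0 0 -0.005 0")

```text
t: 68.88
tcp_pos: [578.0, -73.4, 71.9]
tcp_rot: [[-0.192, 0.981, 0.018], [0.981, 0.192, 0.001], [-0.003, 0.018, -1.0]]
force: [19.4, 7.9, 1.1]
grip_width: 0.1
finger_force: 9.8
```

```bash
python3 latch.py | head -7
```

```text
tcp case [ 58.928 113.347] 71.85928220258964 68.875 [19.381  7.865  1.089]
latch_knob scene [249.5, 278.0] 0.56
lid_edge scene [244.7, 280.1] 0.78
lid_edge top [214.2, 360.7] 0.76
[523.636 -96.687  49.203] 3.268711063888073 [  1.1   100.991]
1.3 [205.642 288.084]
1.1 [211.886 285.948]
```

>>> play_rows(series="0 0 0.03 0; 0 0 0.06 0; 0 0 0.06 0")

```text
t: 69.55
tcp_pos: [571.7, -74.7, 130.3]
tcp_rot: [[-0.194, 0.981, 0.003], [0.981, 0.194, -0.001], [-0.002, 0.003, -1.0]]
force: [-0.4, 0.0, 0.2]
grip_width: -0.1
finger_force: 0.0
```

```bash
python3 latch.py | head -8; python3 - <<'E'
from h import *
im,o=snap('scene'); w,_=snap('wrist')
c=cv2.resize(im[200:290,230:320][:,:,::-1],(480,480),interpolation=cv2.INTER_CUBIC)
cv2.imwrite('pics/c2.png',np.hstack([c,cv2.copyMakeBorder(cv2.resize(w[:,:,::-1],(320,240)),0,240,0,0,cv2.BORDER_CONSTANT)]))
E
```

```text
tcp case [ 52.53  113.323] 130.27704782602862 69.55 [-0.362  0.003  0.174]
latch_knob scene [242.6, 278.7] 0.44
latch_knob top [245.1, 118.8] 0.65
[555.914 255.996 298.322] 298.02229933131605 [100.673 440.861]
lid_edge scene [244.5, 278.8] 0.61
lid_edge top [215.0, 363.8] 0.89
[ 521.369 -104.24    46.087] 1.5411100335832961 [-2.58  94.015]
1.3 [205.642 288.084]
```

View pics/c2.png

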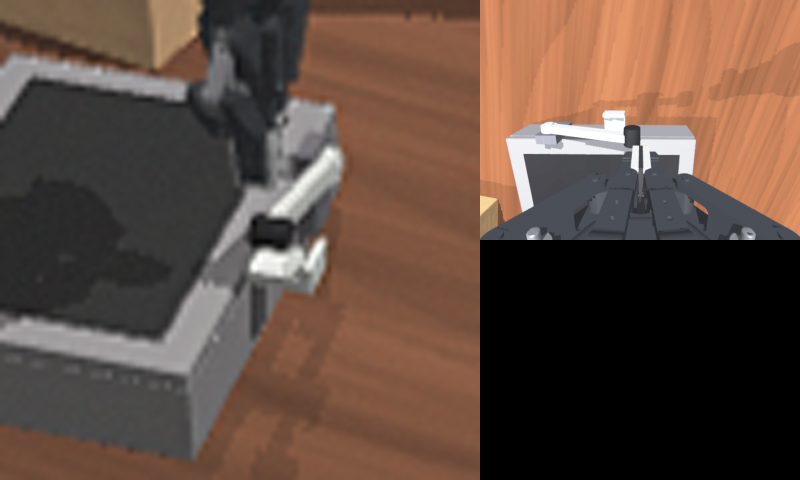

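>>> play_rows(series="-0.013 -0.002 0 0; -0.013 -0.002 -0.02 0; -0.013 -0.002 -0.033 0; -0.012 -0.002 -0.04 0; -0.011 -0.002 -0.046 0; -0.01 -0.002 -0.051 0; -0.009 -0.002 -0.055 0; -0.009 -0.002 -0.055 0")

```text
t: 70.95
tcp_pos: [561.8, -76.3, 74.1]
tcp_rot: [[-0.194, 0.981, -0.0], [0.981, 0.194, 0.0], [0.0, -0.0, -1.0]]
force: [0.4, 0.7, 0.3]
grip_width: -0.0
finger_force: 0.0
```

```bash
python3 latch.py | head -3
```

```text
tcp case [ 42.448 113.644] 74.06063399081555 70.95 [0.438 0.744 0.26 ]
latch_knob scene [252.3, 277.3] 0.55
lid_edge scene [244.2, 279.6] 0.87
```

Now the final press down onto the catch.

>>> play_rows(series="0.001 0 -0.003 0; 0.001 0 -0.005 0; 0.001 0 -0.007 0; 0.001 0 -0.007 0; 0.001 0 -0.007 0")

```text
t: 71.88
tcp_pos: [563.1, -76.4, 68.6]
tcp_rot: [[-0.194, 0.981, 0.0], [0.981, 0.194, -0.0], [-0.0, 0.0, -1.0]]
force: [-4.3, -0.0, 9.4]
grip_width: 0.1
finger_force: 4.6
```

>>> play_rows(series="0 0 -0.001 0; 0 0 -0.002 0; 0 0 -0.002 0")

```text
t: 72.25
tcp_pos: [563.3, -76.4, 68.2]
tcp_rot: [[-0.194, 0.981, 0.0], [0.981, 0.194, -0.0], [-0.0, 0.0, -1.0]]
force: [-8.3, 2.9, 18.9]
grip_width: -0.1
finger_force: 10.0
```

>>> play_rows(series="0 0 0.03 0; 0 0 0.08 0; 0 0 0.14 0; 0 0 0.2 0; -0.05 0 0.22 0; -0.1 0.02 0.22 0; -0.1 0.04 0.22 0; -0.1 0.04 0.22 0")

```text
t: 73.25
tcp_pos: [462.4, -35.6, 285.3]
tcp_rot: [[-0.195, 0.981, 0.0], [0.981, 0.195, -0.0], [-0.0, 0.0, -1.0]]
force: [0.4, 0.0, -0.6]
grip_width: 0.1
finger_force: 0.0
```

```bash
cat > final.py <<'E'
from h import *
np.set_printoptions(precision=1,suppress=True)
o=arm.get_obs(); ims={c:arm.camera(c) for c in('scene','top','wrist')}; print(o['t'],o['tcp_pos'],o['force'])
for n in ('latch_knob','lid_edge','fruit1','magnifier','torch','refractometer','thermometer'):
  for c in ims: print(n,c,[(np.round(x['point']),round(x['conf'],2)) for x in arm.place_of(c,n)[:2]])
for a in (0,.1,.2):
  w=np.append(toworld([-60+105*np.cos(a),114]),60+105*np.sin(a)); print(a,*[(c,proj(c,w,o)[::-1]) for c in ims])
# black-knob centroid by colour near prediction (scene)
im=ims['scene'][225:275,260:300].astype(int).sum(2); ys,xs=np.nonzero(im<120); print('dark',len(ys),ys.mean()+225 if len(ys) else 0,xs.mean()+260 if len(xs) else 0)
print('lid edge shut proj',[proj(c,np.append(toworld([0,96]),56),o)[::-1] for c in ims])
E
python3 final.py
```

```text
73.25 [462.4 -35.6 285.3] [ 0.4  0.  -0.6]
latch_knob scene [(array([255., 278.]), 0.55)]
latch_knob top []
latch_knob wrist [(array([255., 411.]), 0.92)]
lid_edge scene [(array([242., 280.]), 0.88)]
lid_edge top [(array([211., 366.]), 0.62)]
lid_edge wrist [(array([271., 365.]), 0.59)]
fruit1 scene [(array([300., 468.]), 0.75), (array([297., 424.]), 0.45)]
fruit1 top [(array([214., 218.]), 0.73)]
fruit1 wrist [(array([268., 364.]), 0.22)]
magnifier scene []
magnifier top []
magnifier wrist []
torch scene []
torch top []
torch wrist [(array([320., 358.]), 0.19)]
refractometer scene []
refractometer top []
refractometer wrist []
thermometer scene []
thermometer top []
thermometer wrist [(array([319., 355.]), 0.5)]
0 ('scene', array([252. , 280.6])) ('top', array([199. , 354.6])) ('wrist', array([256.9, 409.4]))
0.1 ('scene', array([248.8, 280.5])) ('top', array([198.2, 354.9])) ('wrist', array([260.4, 411.2]))
0.2 ('scene', array([245.4, 280.5])) ('top', array([197.8, 355.2])) ('wrist', array([264.1, 412. ]))
dark 24 253.20833333333334 279.625
lid edge shut proj [array([242.4, 279.6]), array([213.3, 363.7]), array([271.2, 365.5])]
```

```bash
python3 - <<'E'
from h import *
np.set_printoptions(precision=1,suppress=True)
for c,rc in (('scene',(300,468)),('scene',(297,424)),('top',(214,218))): print(c,atz(c,rc,30))
for c in('top','scene'):
  arm.camera(c)
  for n in ('fruit1','fruit2'): print(c,n,[(np.round(x['rect']),round(x['conf'],2)) for x in arm.trace(c,n)[:3]])
print(arm.get_obs()['t']); print(arm.finish_job())
E
```

```text
scene [491.9 426.2  30. ]
scene [530.8 322.7  30. ]
top [520.8 319.4  30. ]
top fruit1 [(array([169., 217., 190., 241.]), 0.52)]
top fruit2 [(array([169., 217., 190., 241.]), 0.52)]
scene fruit1 [(array([457., 288., 481., 311.]), 0.71), (array([414., 285., 435., 296.]), 0.51)]
scene fruit2 [(array([457., 288., 481., 311.]), 0.71), (array([414., 285., 435., 296.]), 0.51)]
74.75
the job is handed in; nothing more can be done
None
```

The job is handed in at about 75 s: both mangosteens are in the basket, all four instruments lie flat in their own slots, and the lid is shut with the latch bar down in its catch.

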